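# Hold a sprung clamping jig open at its mark

## Task

Free the green clamping jig on the bench: turn its black lock knob clockwise until it clicks over from the red dot to the green dot, then pull the orange handle back against its spring until the black pointer stands over the red mark, and keep holding it there so that a colleague can lift the board out. The program finishes while the gripper is still holding the handle at the mark; leave the board and everything else on the bench where they are.

Things in the scene. Friction and masses are not known exactly. Their poses are not given: they have to be found in the camera images.
- jig: green clamping jig screwed to the bench, base plate 490 x 170 x 15 mm. Origin on the bench surface; z up. The jig's x axis runs from the orange handle to the wooden fence: the base plate spans x -300 to +190 and y -90 to +80 mm. The sprung carriage is pulled along the jig's own -x (away from the fence). Its height never changes and it does not move
- knob_grip (a point): centre of the black lock knob's bar grip, on the knob's upright axis, 81 mm above the bench (jig x -70, y 0). The grip bar is 42 mm long, 14 mm thick and 32 mm high, from 56 to 88 mm above the bench, on an aluminium bridge 50 mm high; point axes turn with the knob: x along the bar, z up. A white line lies on the half of the bar towards the handle
- knob (a joint): lock knob, grows clockwise seen from above. Starts at 0 rad (locked, white line at red dot, bar along the jig's x); hard stop at 1.2 rad (free, line at green dot). A detent resists from 0.25 to 0.6 rad (0.15 N m); let go before 0.6 it springs back, past it it clicks over, runs on to about 1.2 and stays. Until the click it blocks the carriage after 4 mm, then it is clear
- handle (a point): centre of the orange handle on the sprung carriage: an upright plate 16 mm thick (along the jig's x), 70 mm wide (along the jig's y), from 54 to 90 mm above the bench, with 60 mm or more of free room on both its faces. It stands 125 mm from the knob's axis when home; point axes are parallel to the jig's
- carriage (a joint): sprung carriage with jaw, handle and pointer: 0 home at the workpiece, grows as the handle is pulled along the jig's -x, end stop at 0.078 m. The spring pulls back with 5 N at home, rising 1.3 N per 10 mm, plus about 1 N friction; it shoots home when let go
- pointer (a point): tip of the black pointer of the carriage, 3 mm wide, 30 mm above the bench, over the white scale rail on the jig's -y side; it moves with the handle (handle centre is 40 mm further along the jig's -x and 67 mm along +y)
- mark_mid (a point): middle of the red mark on the white scale rail, 27 mm above the bench: a band 12 mm long along the jig's x and 30 mm wide, axes parallel to the jig's. It lies 28 to 65 mm along the jig's -x from the pointer's home place, elsewhere in every job, and does not move
- workpiece_mid (a point): centre of the loose pine board, 92 x 100 x 22 mm, that lies in the jig between jaw and fence, on the base plate; to be left there
- tape: bystander, to be left alone: orange tape measure, 65 x 65 mm, 34 high; origin under it, on the bench
- square: bystander, to be left alone: try square lying flat, wooden stock 120 mm, steel blade 200 mm, 14 high; origin under it, on the bench
- pencil: bystander, to be left alone: flat red carpenter's pencil, 180 mm long, 9 high; origin under it, on the bench
- gauge: bystander, to be left alone: wooden marking gauge, 200 mm long, 56 high; origin under it, on the bench
- glue: bystander, to be left alone: yellow glue bottle with a red cap, standing, 56 mm across, 120 high; origin under it, on the bench

How it is judged:
By the outcome, as a careful person would: the job done as asked, in the order asked, and still so for the second after the job is handed in, while the arm keeps its last pose, push and grip.
It also fails if it takes over 48 s, if anything falls off the work surface, if the arm or the gripper's body presses on something with over 40 N, if the wrist force passes 120 N, or if a joint passes its speed limit or range.

## Robot

A 6-joint arm with a two-finger parallel gripper is mounted at the origin on the work surface. World frame = base frame: x ahead of the robot, y to its left, z up, the work surface at z = 0. Lengths are in m, angles in rad, forces in N, time in s.
With the tool pointing down it reaches from about 0.275 to 0.825 m from the base axis. Payload 5.2 kg.
Tool frame: the origin (TCP) lies on the front face of the gripper's body, between the roots of the fingers; the fingertips stand 84 mm ahead of it and the grasp point (between the pads) lies 65 mm ahead of it; z points along the fingers, y is the line along which they close (so a half turn about z gives the same grasp; the last joint's range is limited). The gripper opens to 93 mm and grips with 3 to 60 N. Pads are 15 mm wide; open, the fingers measure 128 mm over their backs; the gripper's body (75 mm by 188 mm) begins 65 mm behind the grasp point.
Start: joints at [1.125, 0.259, 1.535, -0, 1.348, -0.203], TCP at [0.132, 0.534, 0.303] pointing down, gripper open.
Joint ranges: [-3.14, 3.14], [-0.91, 2.08], [0.19, 2.58], [-1.22, 4.36], [0.22, 2.71], [-3.12, 3.12]. Speed limits (rad/s): [2.57, 2.57, 3.14, 3.14, 3.14, 3.14].

## Interface

Orientations are given as [roll, pitch, yaw] about the fixed x, y, z axes, in that order (R = Rz(yaw) Ry(pitch) Rx(roll)).
In Python, from plant import observe, vision, r gives the robot as it stands.
- The arm moves only by the tool play_rows, never from a script. Its argument "moves" is a list that holds one entry, the list of rows, each a list of 6 numbers: the shift along the world's x, y, z in units of 30 mm (1.0 is 30 mm), then the turn, a rotation vector about the world's x, y, z in units of 5 degrees (1.0 is 5 degrees). In form: [[[dx, dy, dz, ax, ay, az], ...]]. A call has exactly 5 rows; each row shifts and turns the commanded pose from where the row before left it; what a row does not reach is not made up. A row lasts 1/12 s, in which the tool goes at most 41.7 mm and 7.16 degrees, less where a joint would pass 70% of its speed; a pose out of reach is approached as far as the arm can. A call is refused whole if a number of a shift passes 1 or a number of a turn 1, either way. A call with a gripper value outside its range is refused whole. "jaw" is the finger opening in mm, from 0 to 93, set as the call begins (left out, the last holds). The fingers move at their own pace and stop on an object; "newtons" is the grip in N (left out, the last holds). Time passes only in rows, so rows that do not move let the fingers close, or fill a call up. It gives the time, the measured TCP pose, the force, the opening and the grip force at its end, in the units of the state.
- observe(): the state, without advancing time (a new reading comes with each control period).
- vision.capture(name): name is "side" or "top"; returns the picture (420x560x3 uint8, red, green, blue); there is no depth.
- vision.camera_model(name): a dict with "camera_matrix" (3x3 intrinsics, pixels), "R" (3x3) and "t" (3): a world point X has camera coordinates R X + t. Camera axes: x right, y down, z forward; pixel columns grow to the right and rows downward; lengths in m; the calibration is good to about 2 mm. A picture is of the moment at which its call begins. camera_model takes no time and is no camera call.
- r.hand_in(): hands the job in; it is judged then, once.
The state is a dict: "time_s": time; "joint_positions": joint angles; "dq": joint speeds; "tau": joint torques, N m; "tool_pos": TCP position; "eef_rot": TCP orientation; "contact_force": force on the tool from outside, world axes, zero at the start; "ft_torque": the same for the moment, N m; "gripper_width": finger opening in m; "finger_force": force on a finger pad.
Only numpy, scipy, OpenCV 4.12 (cv2) and the standard library are available. Lean on these libraries where they do the work, as an engineer would, in place of code of your own. Each camera call takes 0.05 s, during which the arm holds its last target. There are 200 camera calls.

## Working session

There is one attempt and no reset: what is moved stays moved. The work goes in short steps, Python scripts to look and compute and a tool call to move; the robot and the scene stay as the last step left them, time stands still between calls to the robot, and variables do not carry over. Pictures are saved under pics/ and viewed, at most 10 in all, crops included, and the job is handed in when it is done.

Besides the shell and the picture viewer there is one more tool, called as name([rows], argument=value, ...), one row to a line, values as JSON. play_rows: Moves the arm, as the interface text tells. Its arguments: {"type":"object","properties":{"moves":{"type":"array","items":{"type":"array","items":{"type":"array","items":{"type":"number"}}}},"jaw":{"type":"number"},"newtons":{"type":"number"}},"required":["moves"]}

```bash
mkdir -p pics; python3 - <<'E'
from plant import observe, vision, r
import cv2
for n in("top","side"):
    cv2.imwrite(f"pics/{n}0.png",cv2.cvtColor(vision.capture(n),cv2.COLOR_RGB2BGR))
    m=vision.camera_model(n);print(n,m)
s=observe();print(s)
E
```

```text
top {'camera_matrix': array([[495.32357572,   0.        , 284.00504752],
       [  0.        , 495.32357572, 211.61425156],
       [  0.        ,   0.        ,   1.        ]]), 'R': array([[ 0.01529125, -0.9998224 ,  0.01101567],
       [-0.99335302, -0.01644751, -0.11392656],
       [ 0.1140875 , -0.00920037, -0.9934281 ]]), 't': array([-0.00495531,  0.61189463,  1.29150385])}
side {'camera_matrix': array([[381.85908444,   0.        , 275.0351072 ],
       [  0.        , 381.85908444, 208.33845654],
       [  0.        ,   0.        ,   1.        ]]), 'R': array([[ 0.81603924, -0.57798799,  0.0031358 ],
       [-0.28911394, -0.41287477, -0.86368255],
       [ 0.50049284,  0.70389226, -0.5040264 ]]), 't': array([-0.50491268,  0.25168683,  0.9082594 ])}
{'time_s': 0.1, 'joint_positions': array([ 1.12521821e+00,  2.59230409e-01,  1.53594029e+00, -1.58534580e-05,
        1.34796993e+00, -2.02782908e-01]), 'dq': array([ 0.00010966, -0.00194823, -0.00259463, -0.00148681, -0.00086949,
       -0.00038323]), 'tau': array([ 9.68341956e-04, -4.38203323e+01, -2.84646660e+01,  7.20554148e-02,
        3.61661450e-02, -8.07910419e-05]), 'tool_pos': array([0.13205245, 0.53356282, 0.30203548]), 'eef_rot': array([-3.14007328e+00, -2.96617487e-04,  2.89880074e+00]), 'contact_force': array([ 0.52689431, -0.44615078, -0.58490201]), 'ft_torque': array([-0.01227089,  0.03892425,  0.05068974]), 'finger_force': 0.0, 'gripper_width': 0.09282728064093174}
```

View pics/top0.png

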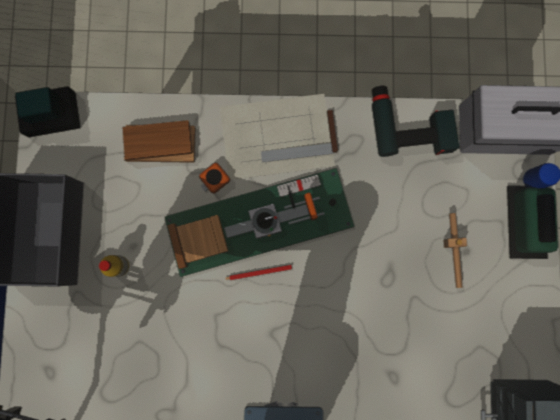

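View pics/side0.png

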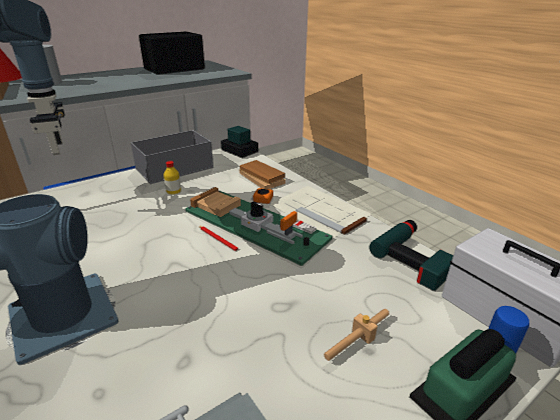

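The top view shows the jig with its knob near (264,221), the handle near (311,206), the scale near (300,185) and the fence on the left at about (178,245). The side view shows the same layout, with nothing standing close to the handle or knob.

```bash
cat > h.py <<'E'
from plant import observe, vision, r
import cv2, numpy as np
def cap(n,f=None):
    im=cv2.cvtColor(vision.capture(n),cv2.COLOR_RGB2BGR)
    if f: cv2.imwrite(f,im)
    return im
def ray(n,px,z):
    m=vision.camera_model(n);K,R,t=m["camera_matrix"],m["R"],m["t"]
    c=-R.T@t; d=R.T@np.linalg.inv(K)@np.array([px[0],px[1],1.])
    return c+d*(z-c[2])/d[2]
def proj(n,X):
    m=vision.camera_model(n);p=m["camera_matrix"]@(m["R"]@np.asarray(X,float)+m["t"]);return p[:2]/p[2]
E
python3 - <<'E'
from h import *
im=cv2.imread("pics/top0.png");hsv=cv2.cvtColor(im,cv2.COLOR_BGR2HSV)
box=np.zeros(im.shape[:2],np.uint8);box[150:290,150:370]=255
g=cv2.inRange(hsv,(60,70,15),(95,255,140))&box
cs,_=cv2.findContours(g,cv2.RETR_EXTERNAL,cv2.CHAIN_APPROX_NONE)
pts=np.vstack([c for c in cs if cv2.contourArea(c)>30])
W=np.array([ray("top",p[0],.015)[:2] for p in pts],np.float32)
rc=cv2.minAreaRect(W);print("plate",rc,cv2.boxPoints(rc).round(3).tolist())
def blobs(m,z,nm,mn=8):
    n,l,st,ce=cv2.connectedComponentsWithStats(m&box)
    for i in range(1,n):
        if st[i,4]>=mn: print(nm,st[i],ce[i].round(1),ray("top",ce[i],z).round(4))
blobs(cv2.inRange(hsv,(4,150,90),(16,255,255)),.09,"orange")
blobs(cv2.inRange(hsv,(0,130,90),(3,255,255))|cv2.inRange(hsv,(172,130,90),(180,255,255)),.027,"red",4)
blobs(cv2.inRange(hsv,(0,0,0),(180,255,40)),.088,"black",20)
cv2.imwrite("pics/crop1.png",cv2.resize(im[160:260,240:360],None,fx=6,fy=6,interpolation=cv2.INTER_CUBIC))
E
```

```text
plate ((0.5869157314300537, 0.07199834287166595), (0.1646556258201599, 0.4845340847969055), 17.08564567565918) [[0.43700000643730164, 0.27900001406669617], [0.5789999961853027, -0.18400000035762787], [0.7369999885559082, -0.13500000536441803], [0.593999981880188, 0.328000009059906]]
orange [150 150  40   6 167] [166.3 151.8] [0.7569 0.3131 0.09  ]
orange [200 163  29  21 176] [215.3 173. ] [0.7032 0.1845 0.09  ]
orange [210 185   5   4  11] [212.1 186.5] [0.6678 0.1916 0.09  ]
orange [305 193  11  24 136] [310.1 204.3] [ 0.6257 -0.0615  0.09  ]
orange [176 255   8  13  63] [179.8 260.7] [0.4762 0.2671 0.09  ]
red [297 180   6  11  40] [299.4 184.8] [ 0.6868 -0.0361  0.027 ]
red [230 265  62  15 264] [260.1 271.9] [0.4505 0.0656 0.027 ]
black [207 170  14  14 155] [213.4 176.7] [0.6936 0.1894 0.088 ]
black [286 193  11  15  82] [291.7 199.6] [ 0.6374 -0.0141  0.088 ]
black [328 197  11  13  73] [332.8 202.6] [ 0.6312 -0.1201  0.088 ]
black [250 201  10   8  22] [253.  204.7] [0.6223 0.0854 0.088 ]
black [261 200  11   5  26] [266.1 201.9] [0.6302 0.0518 0.088 ]
black [273 200  11  12  32] [277.6 206.4] [0.6191 0.022  0.088 ]
black [315 204   9   9  42] [318.3 208.1] [ 0.6163 -0.0828  0.088 ]
black [242 211   7  10  33] [244.9 215.8] [0.5934 0.1053 0.088 ]
black [256 212  18  17 212] [264.  220.4] [0.5823 0.0562 0.088 ]
black [224 215 105  39 752] [279.7 232.5] [0.552  0.0154 0.088 ]
black [220 216  10  17  66] [223.4 222.1] [0.5762 0.1601 0.088 ]
```

View pics/crop1.png

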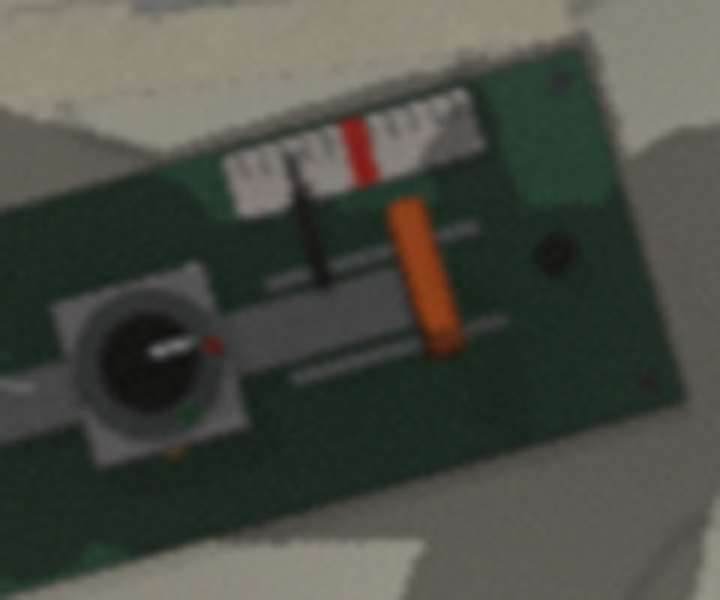

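The crop shows the white line on the knob pointing at the red dot at crop (212,345). The pointer tip is at crop (288,150), which is about full-image (288,185). The red mark is centred at (299.4,184.8), and the handle is at about (311,206). I'll cross-check these with the side view.

```bash
python3 - <<'E'
from h import *
u=np.array([-.293,.956,0]);v=np.array([-.956,-.293,0]);O=np.array([.5869,.0720,0])+.055*u+.005*v
J=lambda p:((p-O)@u,(p-O)@v)
k=O-.07*u;h=O-.195*u
print("O",O,"knob",k,"handle",h)
Z=np.array([0,0,1])
print("pointer",np.round(J(ray("top",(288,185),.030)),4),"mark",np.round(J(ray("top",(299.4,184.8),.027)),4))
im=cv2.imread("pics/side0.png");hsv=cv2.cvtColor(im,cv2.COLOR_BGR2HSV)
def hull(n,hx,hy,hz,c): return np.array([proj(n,c+a*hx*u+b*hy*v+e*hz*Z) for a in(-1,1) for b in(-1,1) for e in(-1,1)])
for n,f in(("side","pics/side0.png"),("top","pics/top0.png")):
    hsv=cv2.cvtColor(cv2.imread(f),cv2.COLOR_BGR2HSV)
    m=cv2.inRange(hsv,(4,130,60),(18,255,255));k2=cv2.inRange(hsv,(0,0,0),(180,255,45))
    for nm,P,mk in(("handle",hull(n,.008,.035,.018,h+.072*Z),m),("bar",hull(n,.021,.007,.016,k+.072*Z),k2)):
        a=P.min(0);b=P.max(0);print(n,nm,"pred",a.round(1),b.round(1))
        N,l,st,ce=cv2.connectedComponentsWithStats(mk)
        for i in range(1,N):
            if st[i,4]>15 and np.linalg.norm(ce[i]-(a+b)/2)<15: print("   seen",st[i][:2],st[i][:2]+st[i][2:4],st[i][4])
E
```

```text
O [0.566005 0.123115 0.      ] knob [0.586515 0.056195 0.      ] handle [ 0.62314  -0.063305  0.      ]
pointer [-0.1573 -0.0763] mark [-0.1874 -0.0688]
side handle pred [279.3 209.5] [297.7 231.3]
   seen [280 211] [297 231] 204
side bar pred [249.8 200. ] [263.1 214.7]
   seen [250 202] [264 217] 159
top handle pred [303.3 191.5] [317.6 220.5]
   seen [304 193] [317 219] 180
top bar pred [255.4 213.9] [272.8 224.7]
   seen [166 183] [351 257] 4895
   seen [256 212] [275 230] 240
```

play_rows([
  [[0.75, -0.8, 0, 0, 0, -0.6], [0.75, -0.8, 0, 0, 0, -0.6], [0.75, -0.8, 0, 0, 0, -0.6], [0.75, -0.8, 0, 0, 0, -0.6], [0.75, -0.8, 0, 0, 0, -0.6]],
], jaw=45)

```text
time_s: 0.52
tool_pos: [0.2452, 0.4126, 0.3024]
eef_rot: [-3.141, -0.0, 2.635]
contact_force: [0.0, -0.3, 0.4]
gripper_width: 0.0641
finger_force: 0.0
```

play_rows([
  [[0.75, -0.8, 0, 0, 0, -0.6], [0.75, -0.8, 0, 0, 0, -0.6], [0.75, -0.8, 0, 0, 0, -0.6], [0.75, -0.8, 0, 0, 0, -0.6], [0.75, -0.8, 0, 0, 0, -0.6]],
])

```text
time_s: 0.93
tool_pos: [0.3578, 0.2924, 0.3025]
eef_rot: [-3.141, -0.0, 2.373]
contact_force: [0.8, 0.5, 0.0]
gripper_width: 0.0452
finger_force: 0.0
```

play_rows([
  [[0.75, -0.8, 0, 0, 0, -0.6], [0.75, -0.8, 0, 0, 0, -0.6], [0.75, -0.8, 0, 0, 0, -0.6], [0.75, -0.8, 0, 0, 0, -0.6], [0.75, -0.8, 0, 0, 0, -0.6]],
])

```text
time_s: 1.35
tool_pos: [0.4704, 0.1724, 0.3025]
eef_rot: [-3.141, -0.0, 2.111]
contact_force: [1.0, 0.1, 0.4]
gripper_width: 0.0447
finger_force: 0.0
```

play_rows([
  [[0.75, -0.8, 0, 0, 0, -0.6], [0.75, -0.8, 0, 0, 0, -0.6], [0.75, -0.8, 0, 0, 0, -0.6], [0.75, -0.8, 0, 0, 0, -0.6], [0, 0, 0, 0, 0, 0]],
])

```text
time_s: 1.77
tool_pos: [0.5631, 0.0734, 0.3018]
eef_rot: [3.141, 0.002, 1.897]
contact_force: [-0.3, -0.1, -0.3]
gripper_width: 0.0453
finger_force: 0.0
```

play_rows([
  [[0.8, -0.5, -0.5, 0, 0, -0.3], [0, 0, -0.5, 0, 0, 0], [0, 0, -0.5, 0, 0, 0], [0, 0, -0.5, 0, 0, 0], [0, 0, 0, 0, 0, 0]],
])

```text
time_s: 2.18
tool_pos: [0.5817, 0.0632, 0.2391]
eef_rot: [-3.135, -0.003, 1.878]
contact_force: [0.1, 0.0, -0.2]
gripper_width: 0.0448
finger_force: 0.0
```

play_rows([
  [[0, 0, -0.5, 0, 0, 0], [0, 0, -0.5, 0, 0, 0], [0, 0, 0, 0, 0, 0], [0, 0, 0, 0, 0, 0], [0, 0, 0, 0, 0, 0]],
])

```text
time_s: 2.6
tool_pos: [0.584, 0.0631, 0.2139]
eef_rot: [3.14, 0.0, 1.878]
contact_force: [0.0, -0.5, -0.3]
gripper_width: 0.0451
finger_force: 0.0
```

play_rows([
  [[0.08, -0.23, -0.5, 0, 0, -0.11], [0, 0, -0.5, 0, 0, 0], [0, 0, -0.5, 0, 0, 0], [0, 0, -0.5, 0, 0, 0], [0, 0, -0.25, 0, 0, 0]],
])

```text
time_s: 3.02
tool_pos: [0.586, 0.056, 0.1449]
eef_rot: [-3.141, -0.0, 1.868]
contact_force: [-1.2, -0.2, -0.3]
gripper_width: 0.0451
finger_force: 0.0
```

play_rows([
  [[0, 0, 0, 0, 0, 0], [0, 0, 0, 0, 0, 0], [0, 0, 0, 0, 0, 0], [0, 0, 0, 0, 0, 0], [0, 0, 0, 0, 0, 0]],
])

```text
time_s: 3.43
tool_pos: [0.5866, 0.056, 0.1463]
eef_rot: [3.14, 0.001, 1.868]
contact_force: [0.2, -0.1, 0.7]
gripper_width: 0.0447
finger_force: 0.0
```

play_rows([
  [[0, 0, 0, 0, 0, 0], [0, 0, 0, 0, 0, 0], [0, 0, 0, 0, 0, 0], [0, 0, 0, 0, 0, 0], [0, 0, 0, 0, 0, 0]],
], jaw=5, newtons=20)

```text
time_s: 3.85
tool_pos: [0.5869, 0.0562, 0.1454]
eef_rot: [3.139, 0.0, 1.868]
contact_force: [9.9, 4.7, -8.1]
gripper_width: 0.0166
finger_force: 5.6
```

play_rows([
  [[0, 0, 0, 0, 0, 0], [0, 0, 0, 0, 0, 0], [0, 0, 0, 0, 0, 0], [0, 0, 0, 0, 0, 0], [0, 0, 0, 0, 0, 0]],
])

```text
time_s: 4.27
tool_pos: [0.588, 0.0565, 0.1454]
eef_rot: [3.137, 0.0, 1.868]
contact_force: [6.4, 2.5, -3.9]
gripper_width: 0.0137
finger_force: 20.0
```

play_rows([
  [[0.04, 0.01, 0, 0, 0, -0.6], [0, 0, 0, 0, 0, -0.6], [0, 0, 0, 0, 0, -0.6], [0, 0, 0, 0, 0, -0.6], [0, 0, 0, 0, 0, -0.6]],
])

```text
time_s: 4.68
tool_pos: [0.5879, 0.0565, 0.1454]
eef_rot: [3.14, -0.0, 1.604]
contact_force: [1.2, 1.0, 0.1]
gripper_width: 0.0139
finger_force: 20.0
```

play_rows([
  [[0, 0, 0, 0, 0, -0.6], [0, 0, 0, 0, 0, -0.6], [0, 0, 0, 0, 0, -0.6], [0, 0, 0, 0, 0, -0.6], [0, 0, 0, 0, 0, -0.6]],
])

```text
time_s: 5.1
tool_pos: [0.5877, 0.0565, 0.1454]
eef_rot: [3.141, -0.001, 1.342]
contact_force: [0.6, 0.4, 0.4]
gripper_width: 0.0136
finger_force: 20.0
```

play_rows([
  [[0, 0, 0, 0, 0, -0.6], [0, 0, 0, 0, 0, -0.6], [0, 0, 0, 0, 0, -0.6], [0, 0, 0, 0, 0, -0.6], [0, 0, 0, 0, 0, -0.6]],
])

```text
time_s: 5.52
tool_pos: [0.5874, 0.0567, 0.1454]
eef_rot: [-3.142, -0.001, 1.08]
contact_force: [-0.9, 1.4, 0.7]
gripper_width: 0.0136
finger_force: 20.0
```

play_rows([
  [[0, 0, 0, 0, 0, -0.6], [0, 0, 0, 0, 0, -0.6], [0, 0, 0, 0, 0, -0.6], [0, 0, 0, 0, 0, -0.6], [0, 0, 0, 0, 0, -0.6]],
])

```text
time_s: 5.93
tool_pos: [0.5872, 0.0568, 0.1454]
eef_rot: [-3.141, -0.001, 0.818]
contact_force: [-0.1, 2.8, 2.1]
gripper_width: 0.0138
finger_force: 20.0
```

play_rows([
  [[0, 0, 0, 0, 0, -0.6], [0, 0, 0, 0, 0, -0.3], [0, 0, 0, 0, 0, 0], [0, 0, 0, 0, 0, 0], [0, 0, 0, 0, 0, 0]],
])

```text
time_s: 6.35
tool_pos: [0.5871, 0.0568, 0.1454]
eef_rot: [-3.141, -0.0, 0.743]
contact_force: [-2.4, 4.7, 3.8]
gripper_width: 0.0138
finger_force: 20.0
```

play_rows([
  [[0, 0, 0, 0, 0, 0], [0, 0, 0, 0, 0, 0], [0, 0, 0, 0, 0, 0], [0, 0, 0, 0, 0, 0], [0, 0, 0, 0, 0, 0]],
], jaw=45)

```text
time_s: 6.77
tool_pos: [0.5874, 0.056, 0.1451]
eef_rot: [3.141, 0.0, 0.742]
contact_force: [-0.3, -1.3, -0.7]
gripper_width: 0.0419
finger_force: 0.0
```

play_rows([
  [[0, 0, 0.5, 0, 0, 0], [0, 0, 0.5, 0, 0, 0], [0, 0, 0.5, 0, 0, 0], [0, 0, 0.5, 0, 0, 0], [0, 0, 0, 0, 0, 0]],
], jaw=50)

```text
time_s: 7.18
tool_pos: [0.5889, 0.056, 0.2083]
eef_rot: [3.137, -0.004, 0.742]
contact_force: [0.0, 0.6, 0.6]
gripper_width: 0.0499
finger_force: 0.0
```

play_rows([
  [[0.19, -0.8, 0, 0, 0, -1], [0.19, -0.8, 0, 0, 0, -1], [0.19, -0.8, 0, 0, 0, -1], [0.19, -0.8, 0, 0, 0, -1], [0.19, -0.85, 0, 0, 0, -1]],
])

```text
time_s: 7.6
tool_pos: [0.6157, -0.0661, 0.2042]
eef_rot: [-3.141, 0.001, 0.302]
contact_force: [-0.2, -0.2, -0.2]
gripper_width: 0.05
finger_force: 0.0
```

play_rows([
  [[0, 0, 0, 0, 0, 0], [0, 0, 0, 0, 0, 0], [0, 0, 0, 0, 0, 0], [0, 0, 0, 0, 0, 0], [0, 0, 0, 0, 0, 0]],
])

```text
time_s: 8.02
tool_pos: [0.6155, -0.064, 0.205]
eef_rot: [-3.141, 0.0, 0.308]
contact_force: [-0.1, -0.0, 0.2]
gripper_width: 0.0499
finger_force: 0.0
```

```bash
python3 - <<'E'
from h import *
im=cap("top","pics/top1.png")
s=cap("side","pics/side1.png")
a=cv2.resize(im[170:250,230:350],None,fx=4,fy=4,interpolation=cv2.INTER_CUBIC)
b=cv2.resize(s[175:255,220:340],None,fx=4,fy=4,interpolation=cv2.INTER_CUBIC)
cv2.imwrite("pics/c2.png",np.vstack([a,b])[:600])
E
```

```text
(no output)
```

View pics/c2.png

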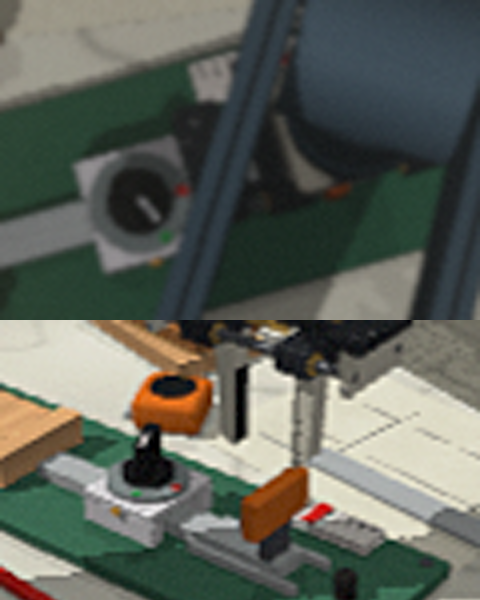

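The white line now points at the green dot, so the knob has clicked over. The arm hides the scale from above, but in the side view the red mark is visible at crop (317,513).

play_rows([
  [[0, -0.04, -0.5, 0, 0, -0.12], [0, 0, -0.5, 0, 0, 0], [0, 0, -0.5, 0, 0, 0], [0, 0, -0.5, 0, 0, 0], [0, 0, -0.1, 0, 0, 0]],
])

```text
time_s: 8.53
tool_pos: [0.6144, -0.0655, 0.1398]
eef_rot: [-3.139, 0.004, 0.297]
contact_force: [-0.8, 0.0, 0.1]
gripper_width: 0.0503
finger_force: 0.0
```

play_rows([
  [[0, 0, 0, 0, 0, 0], [0, 0, 0, 0, 0, 0], [0, 0, 0, 0, 0, 0], [0, 0, 0, 0, 0, 0], [0, 0, 0, 0, 0, 0]],
])

```text
time_s: 8.95
tool_pos: [0.6163, -0.0665, 0.1432]
eef_rot: [3.141, -0.001, 0.296]
contact_force: [-0.5, 0.1, 0.1]
gripper_width: 0.05
finger_force: 0.0
```

play_rows([
  [[0, 0, 0, 0, 0, 0], [0, 0, 0, 0, 0, 0], [0, 0, 0, 0, 0, 0], [0, 0, 0, 0, 0, 0], [0, 0, 0, 0, 0, 0]],
], jaw=8, newtons=40)

```text
time_s: 9.37
tool_pos: [0.6158, -0.0665, 0.1422]
eef_rot: [-3.142, 0.0, 0.296]
contact_force: [-0.2, 0.4, -0.3]
gripper_width: 0.0213
finger_force: 0.0
```

play_rows([
  [[0, 0, 0, 0, 0, 0], [0, 0, 0, 0, 0, 0], [0, 0, 0, 0, 0, 0], [0, 0, 0, 0, 0, 0], [0, 0, 0, 0, 0, 0]],
])

```text
time_s: 9.78
tool_pos: [0.6155, -0.0654, 0.1422]
eef_rot: [-3.14, 0.0, 0.296]
contact_force: [-0.9, 5.0, 1.6]
gripper_width: 0.0156
finger_force: 40.0
```

play_rows([
  [[0.06, -0.2, 0, 0, 0, 0], [0.06, -0.2, 0, 0, 0, 0], [0.06, -0.2, 0, 0, 0, 0], [0.06, -0.2, 0, 0, 0, 0], [0.06, -0.2, 0, 0, 0, 0]],
])

```text
time_s: 10.2
tool_pos: [0.6243, -0.0945, 0.1422]
eef_rot: [-3.138, 0.0, 0.296]
contact_force: [-2.1, 11.3, 3.1]
gripper_width: 0.0156
finger_force: 40.0
```

play_rows([
  [[0, 0, 0, 0, 0, 0], [0, 0, 0, 0, 0, 0], [0, 0, 0, 0, 0, 0], [0, 0, 0, 0, 0, 0], [0, 0, 0, 0, 0, 0]],
])

```text
time_s: 10.62
tool_pos: [0.6244, -0.0945, 0.1422]
eef_rot: [-3.139, 0.0, 0.296]
contact_force: [-0.5, 8.7, 1.9]
gripper_width: 0.0158
finger_force: 40.0
```

```bash
python3 - <<'E'
from h import *
im=cap("top","pics/top2.png")
s=cap("side","pics/side2.png")
a=cv2.resize(im[160:230,260:360],None,fx=5,fy=5,interpolation=cv2.INTER_CUBIC)
b=cv2.resize(s[205:255,260:340],None,fx=6.25,fy=5,interpolation=cv2.INTER_CUBIC)
cv2.imwrite("pics/c3.png",np.vstack([a,b])[:600])
u=np.array([-.293,.956,0]);v=np.array([-.956,-.293,0]);O=np.array([.566,.1231,0])
hx=(observe()["tool_pos"]-O)@u;print("handle jig x",hx,"pointer",hx+.04)
for nm,z,y in(("mark top",.027,-.068),):
    P=O-.1874*u+y*v;P[2]=z;print(nm,proj("side",P),proj("top",P))
P=O+(hx+.04)*u-.067*v;P[2]=.03;print("pointer pred",proj("side",P),proj("top",P))
hsv=cv2.cvtColor(s,cv2.COLOR_BGR2HSV)
m=cv2.inRange(hsv,(0,130,90),(3,255,255))|cv2.inRange(hsv,(172,130,90),(180,255,255))
n,l,st,ce=cv2.connectedComponentsWithStats(m)
for i in range(1,n):
    if 260<ce[i][0]<330 and 200<ce[i][1]<260: print(st[i],ce[i])
E
```

```text
handle jig x -0.22512125912628655 pointer -0.18512125912628655
mark top [298.90359177 222.50306279] [299.47560679 185.08523019]
pointer pred [298.16509914 221.60064497] [298.81860153 185.48058271]
[263 216   2   2   3] [263.66666667 216.33333333]
```

View pics/c3.png

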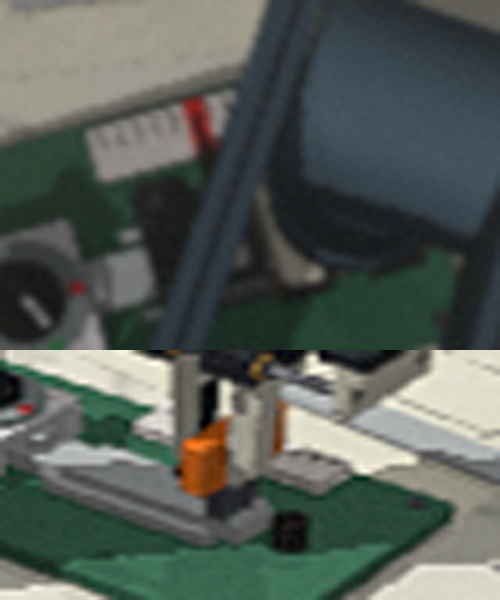

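The top crop shows the red mark at (198,118), with the dark pointer tip on it at about (205,135). I'll zoom in to check the centring.

```bash
python3 - <<'E'
import cv2
im=cv2.imread("pics/top2.png")[172:202,276:316]
cv2.imwrite("pics/c4.png",cv2.resize(im,None,fx=18,fy=18,interpolation=cv2.INTER_NEAREST))
E
```

```text
(no output)
```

View pics/c4.png

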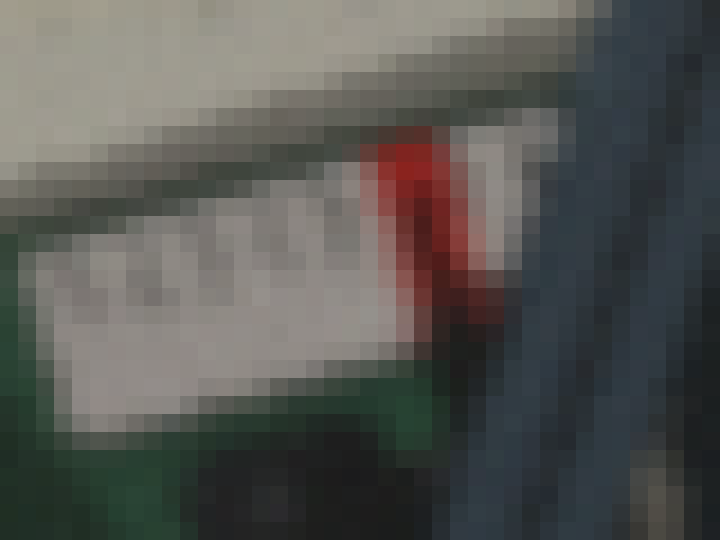

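The dark pointer tip, at about (427,225), lies in the middle of the red band, which spans 380 to 465 at that row. The handle is held still, so I'm handing in.

```bash
python3 -c "
from plant import r
print(r.hand_in())"
```

```text
the job is handed in; nothing more can be done
None
```

I turned the knob over to the green dot and pulled the handle back until the pointer stood over the middle of the red mark; the job was handed in at about 11 s with the gripper still holding it there.

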